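# Clear a practice desk: cassettes into the drawer, plates onto their mats

## Robot

A 6-joint arm with a two-finger parallel gripper is mounted at the origin on the work surface. World frame = base frame: x ahead of the robot, y to its left, z up, the work surface at z = 0. Lengths are in m, angles in rad, forces in N, time in s.
With the tool pointing down it reaches from about 0.35 to 0.775 m from the base axis. Payload 5.5 kg.
Tool frame: the origin (TCP) lies between the finger pads; the fingertips stand 8 mm ahead of it and the grasp point (between the pads) lies 11 mm behind it; z points along the fingers, y is the line along which they close (so a half turn about z gives the same grasp; the last joint's range is limited). The gripper opens to 85 mm and grips with 20 to 120 N. Pads are 22 mm wide; open, the fingers measure 114 mm over their backs; the gripper's body (76 mm by 85 mm) begins 54 mm behind the grasp point. The pads swing forward as they close: fully open they stand 13 mm farther back than shut.
Start: joints at [1.173, 0.313, 0.046, 1.304, 0, 1.431], TCP at [0.147, 0.556, 0.209] pointing down, gripper open.
Joint ranges: [-2.76, 2.76], [-0.86, 1.69], [-1.03, 1.26], [-2.2, 2.34], [-1.47, 1.5], [-3.14, 3.14]. Speed limits (rad/s): [2.57, 2.57, 3.14, 3.14, 3.14, 3.14].

## Interface

Orientations are given as a unit quaternion [w, x, y, z].
In Python, from workcell import env gives the robot as it stands.
- The arm moves only by the tool move_arm, never from a script. Its argument "moves" is one flat list of numbers, 5 for each row, row after row: the shift along the world's x, y, z in m, then the turn about the world's z in rad, then the finger opening in m, from 0 to 0.0854. A call has 1 to 12 rows; each row is the pose to reach, as a shift and turn from the pose commanded when the call began; what a row does not reach only later rows make up. A row lasts 1/12 s, in which the tool goes at most 41.7 mm and 7.16 degrees, less where a joint would pass 70% of its speed; a pose out of reach is approached as far as the arm can. A call with a gripper value outside its range is refused whole. The fingers move at their own pace and stop on an object; "newtons" is the grip in N (left out, the last holds). Time passes only in rows, so rows that repeat a pose let the fingers close. It gives the time, the measured TCP pose, the force, the opening and the grip force at its end, in the units of the state.
- env.get_state(): the state, without advancing time (a new reading comes with each control period).
- env.read_camera(name): name is "side" or "top"; returns a dict with "pixels" (420x560x3 uint8, red, green, blue), "camera_matrix" (3x3 intrinsics, pixels), "rvec" (rotation vector, rad) and "tvec" (3), from world to camera coordinates, as OpenCV has them. Camera axes: x right, y down, z forward; pixel columns grow to the right and rows downward; lengths in m; the calibration is good to about 2 mm. A picture is of the moment at which its call begins. There is no depth.
- env.hand_in(): hands the job in; it is judged then, once.
The state is a dict: "clock": time; "joint_pos": joint angles; "qvel": joint speeds; "tau": joint torques, N m; "tcp_pos": TCP position; "orientation": TCP orientation; "wrist_force": force on the tool from outside, world axes, zero at the start; "ft_torque": the same for the moment, N m; "finger_gap": finger opening in m; "grip_force": force on a finger pad.
Only numpy, scipy, OpenCV 4.12 (cv2) and the standard library are available. Lean on these libraries where they do the work, as an engineer would, in place of code of your own. Each camera call takes 0.05 s, during which the arm holds its last target. There are 200 camera calls.

## Task

Clear the desk after practice: pull the pink-fronted drawer right out to its stop, seat every blue needle cassette flat and square in a pocket of the drawer's insert, and push the drawer fully home again. Slide each practice plate flat across the table, without lifting it, onto the drying mat whose coloured border matches its lips, centred and square with the border showing all round. Leave the pen and the pigment bottles undisturbed and let go of everything.

Things in the scene. Friction and masses are not known exactly. Their poses are not given: they have to be found in the camera images.
- kit: low white desk-top drawer unit with a pink drawer front, fixed to the table, 220 (x) x 240 (y) x 70 mm high; origin: centre of its underside; its front faces its own -x, and the drawer slides out along its own -x
- kit_drawer0 (a joint): travel of the drawer in m: 0 fully home, 0.1496 at its stop; slides with about 1 N of friction plus light damping (4 N per m/s) and stays where it is left; may start a little ajar
- kit_drawer0_handle (a point): middle of the drawer's steel bar handle: a level bar, 11 mm thick, 120 mm long along the unit's y, 35 mm in front of the drawer front, 39 mm above the table, two thin posts 51 mm either side of its middle; axes as the unit's; moves with the drawer. The drawer front is 15 mm thick, its top edge 57 mm above the table; the unit's top lies at 70 mm
- insert_hole0 (a point): pocket 0 of the drawer's grey insert: middle of its mouth, level with the insert's top, 30 mm above the table; 52 (x) x 40 (y) mm, 6 mm deep, bevelled; axes as the unit's; moves with the drawer. Three pockets side by side along y, 64 mm apart. Drawer walls rise 18 mm above the insert, the front 27 mm; at the stop the pocket lies 67 mm behind the front's inside and 76 mm before the unit's body
- insert_hole1 (a point): pocket 1 of the drawer's grey insert: middle of its mouth, level with the insert's top, 30 mm above the table; 52 (x) x 40 (y) mm, 6 mm deep, bevelled; axes as the unit's; moves with the drawer. Three pockets side by side along y, 64 mm apart. Drawer walls rise 18 mm above the insert, the front 27 mm; at the stop the pocket lies 67 mm behind the front's inside and 76 mm before the unit's body
- insert_hole2 (a point): pocket 2 of the drawer's grey insert: middle of its mouth, level with the insert's top, 30 mm above the table; 52 (x) x 40 (y) mm, 6 mm deep, bevelled; axes as the unit's; moves with the drawer. Three pockets side by side along y, 64 mm apart. Drawer walls rise 18 mm above the insert, the front 27 mm; at the stop the pocket lies 67 mm behind the front's inside and 76 mm before the unit's body
- cassette0: needle cassette: blue flat block with a white panel on both faces, 48 (x) x 36 (y) x 20 mm (z), 45 g; origin: its centre; the same either way up and either way round; all cassettes are alike and any pocket will do; when seated its centre is 4 mm above the pocket's mouth. May be absent
- cassette1: needle cassette: blue flat block with a white panel on both faces, 48 (x) x 36 (y) x 20 mm (z), 45 g; origin: its centre; the same either way up and either way round; all cassettes are alike and any pocket will do; when seated its centre is 4 mm above the pocket's mouth. May be absent
- cassette2: needle cassette: blue flat block with a white panel on both faces, 48 (x) x 36 (y) x 20 mm (z), 45 g; origin: its centre; the same either way up and either way round; all cassettes are alike and any pocket will do; when seated its centre is 4 mm above the pocket's mouth. May be absent
- plate_red: practice plate: cream rigid plate with red lips raised about 3 mm on top, 100 (x) x 64 (y) x 12 mm (z), about 110 g; origin: centre of its underside; either way round will do. It can be straddled by the fingers across its 64 mm. May be absent
- plate_orange: practice plate: cream rigid plate with orange lips raised about 3 mm on top, 100 (x) x 64 (y) x 12 mm (z), about 110 g; origin: centre of its underside; either way round will do. It can be straddled by the fingers across its 64 mm. May be absent
- plate_purple: practice plate: cream rigid plate with purple lips raised about 3 mm on top, 100 (x) x 64 (y) x 12 mm (z), about 110 g; origin: centre of its underside; either way round will do. It can be straddled by the fingers across its 64 mm. May be absent
- mat_red: drying mat: pale grey rectangle with its border in red, 116 (x) x 80 (y) mm, lying flush with the table (no step), fixed; origin: its centre
- mat_orange: drying mat: pale grey rectangle with its border in orange, 116 (x) x 80 (y) mm, lying flush with the table (no step), fixed; origin: its centre
- mat_purple: drying mat: pale grey rectangle with its border in purple, 116 (x) x 80 (y) mm, lying flush with the table (no step), fixed; origin: its centre
- pigment_a: small pigment bottle, 30 mm across, 65 mm high, loose, on top of the drawer unit; origin: centre of its underside; leave alone
- pigment_b: small pigment bottle, 34 mm across, 60 mm high, loose, on the table beyond the mats; origin: centre of its underside; leave alone
- pen: red tattoo pen on a black rest, 125 mm long along its x, 35 mm high, loose, beyond the mats; origin: centre of its underside; leave alone

How it is judged:
By the outcome, as a careful person would: the job done as asked, in the order asked, and still so for the second after the job is handed in, with the robot touching nothing.
Of cassette0, cassette1, cassette2 only 2 to 3 are there at a start; the rules pass over those that are not, and their reading is None.
Of plate_red, plate_orange, plate_purple only 2 to 3 are there at a start; the rules pass over those that are not, and their reading is None.
At some moment in a run one of plate_red, plate_orange, plate_purple may be knocked a few centimetres aside while the robot is not near it.
Once in a run the grip may slacken for a moment while it holds something.
It also fails if it takes over 210 s, if anything falls off the work surface, if the arm or the gripper's body presses on something with over 40 N, if the wrist force passes 120 N, or if a joint passes its speed limit or range.

## Working session

There is one attempt and no reset: what is moved stays moved. The work goes in short steps, Python scripts to look and compute and a tool call to move; the robot and the scene stay as the last step left them, time stands still between calls to the robot, and variables do not carry over. Pictures are saved under pics/ and viewed, at most 14 in all, crops included, and the job is handed in when it is done.

Besides the shell and the picture viewer there is one more tool, called as name(argument=value, ...), one argument or row to a line, values as JSON. move_arm: Moves the arm, as the interface text tells. Its arguments: {"type":"object","properties":{"moves":{"type":"array"},"newtons":{"type":"number"}},"required":["moves"]}

```bash
mkdir -p pics
cat > h.py <<'E'
from workcell import env
import numpy as np, cv2
def look(name,fn=None):
    r=env.read_camera(name)
    if fn: cv2.imwrite('pics/'+fn,cv2.cvtColor(r['pixels'],cv2.COLOR_RGB2BGR))
    return r
def ray(r,uv,z):
    R,_=cv2.Rodrigues(np.array(r['rvec'],float)); K=np.array(r['camera_matrix'],float); t=np.array(r['tvec'],float).ravel()
    d=R.T@np.linalg.solve(K,np.array([uv[0],uv[1],1.0])); c=-R.T@t
    return c+d*(z-c[2])/d[2]
def proj(r,p):
    return cv2.projectPoints(np.array(p,float).reshape(-1,3),np.array(r['rvec'],float),np.array(r['tvec'],float),np.array(r['camera_matrix'],float),None)[0].reshape(-1,2)
E
python3 - <<'E'
from h import *
for n in('top','side'):
    r=look(n,n+'0.png'); print(n,r['camera_matrix'],r['rvec'],r['tvec'])
print(env.get_state())
E
```

```text
top [[546.17271736   0.         287.28307953]
 [  0.         546.17271736 208.40087839]
 [  0.           0.           1.        ]] [ 2.13330255 -2.14142947  0.14494072] [0.06158059 0.62793555 1.29763122]
side [[442.06406322   0.         280.36839607]
 [  0.         442.06406322 207.56122271]
 [  0.           0.           1.        ]] [ 0.97107386 -2.50630057  0.99902629] [0.48729735 0.34025179 0.73426416]
{'clock': 0.1, 'joint_pos': array([1.17339512e+00, 3.13932713e-01, 4.51242137e-02, 1.30360556e+00,
       5.94080093e-06, 1.43122013e+00]), 'qvel': array([ 0.0009975 , -0.00176875,  0.0019311 , -0.00093535, -0.00082351,
        0.00049843]), 'tau': array([ 3.24522887e-03, -4.81723988e+01,  2.99244314e+01,  1.27991408e-02,
       -1.83381921e-04,  4.60339649e-06]), 'tcp_pos': array([0.14641968, 0.55555067, 0.20770679]), 'orientation': array([-2.17435630e-04,  1.28555710e-01,  9.91701959e-01, -7.79098915e-04]), 'wrist_force': array([ 0.23081399, -0.21680438,  0.41707075]), 'ft_torque': array([ 0.03144198, -0.0405992 , -0.0258158 ]), 'grip_force': 0.0, 'finger_gap': 0.08555206144556486}
```

View pics/top0.png

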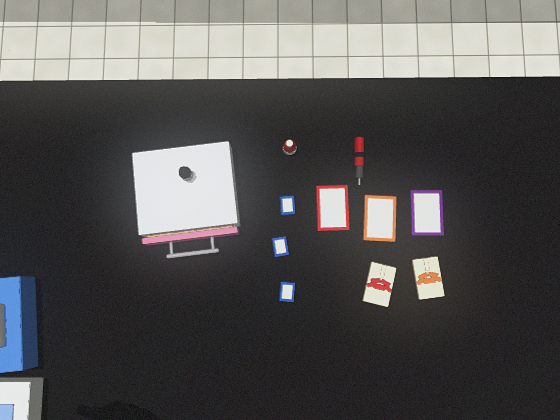

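View pics/side0.png

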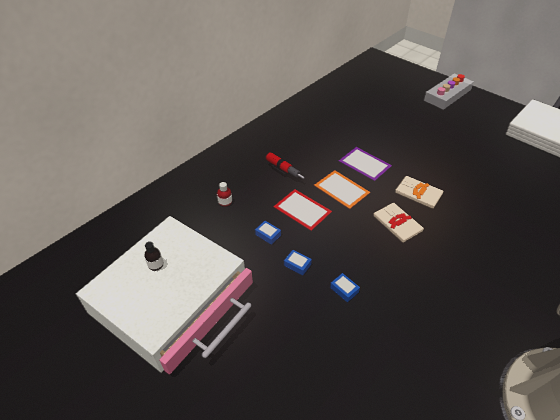

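The top view shows the kit at about (186,190), with its handle at (193,253). There are three cassettes at (288,205), (280,246) and (287,292). The red plate is at (380,284) and the orange at (428,278). The mats are red (333,208), orange (380,218) and purple (427,213), and there is no purple plate. I'll measure the blobs next.

```bash
cat >> h.py <<'E'
def rects(r,mask,z,amin=60):
    out=[]
    cs,_=cv2.findContours(mask.astype(np.uint8),cv2.RETR_EXTERNAL,cv2.CHAIN_APPROX_NONE)
    for c in cs:
        if cv2.contourArea(c)<amin: continue
        w=np.array([ray(r,p,z)[:2] for p in c[:,0,:]],np.float32)
        (x,y),(a,b),th=cv2.minAreaRect(w*1000)
        if a<b: a,b,th=b,a,th+90
        out.append((c[:,0].mean(0).round(),round(x),round(y),round(a),round(b),round((th+90)%180-90,1)))
    return out   # centre mm, long, short, angle of long side deg
def masks(r):
    p=r['pixels']; h=cv2.cvtColor(p,cv2.COLOR_RGB2HSV).astype(int); H,S,V=h[...,0],h[...,1],h[...,2]
    return h
def find(top):
    h=masks(top);H,S,V=h[...,0],h[...,1],h[...,2]
    m=np.zeros(H.shape,bool); m[120:400,245:560]=1; m|=False
    fg=cv2.morphologyEx((m&(V>75)).astype(np.uint8),cv2.MORPH_OPEN,np.ones((2,2)))
    for b in rects(top,fg,0.0): print('z0',b)
    for b in rects(top,fg,0.012): print('z12',b) if b[3]>70 and b[3]<111 else None
    for b in rects(top,fg,0.02): print('z20',b) if b[3]<65 else None
E
python3 - <<'E'
from h import *
r=look('top'); find(r)
R,_=cv2.Rodrigues(np.array(r['rvec'],float)); print('cam',-R.T@np.array(r['tvec']))
print(proj(r,[[0,0,0],[.147,.556,.2],[.5,0,0],[.5,.3,0]]))
h=masks(r);H,S,V=h[...,0],h[...,1],h[...,2]
print(S[190,160],V[190,160],h[236,190],h[253,193])
k=np.zeros(H.shape,np.uint8);k[130:270,110:245]=1
print('kit top',rects(r,cv2.morphologyEx(k*((S<60)&(V>150)).astype(np.uint8),cv2.MORPH_OPEN,np.ones((9,9))),.07,500))
print('pink',rects(r,k*((S>60)&(V>120)&((H>150)|(H<8))),.057,100))
print('handle',rects(r,k*((S<60)&(V>80)&(np.arange(420)[:,None]>242)),.039,30))
E
```

```text
z0 (array([288., 292.]), 423, 60, 47, 37, -0.3)
z0 (array([380., 285.]), 442, -171, 102, 67, -14.1)
z0 (array([429., 278.]), 458, -292, 103, 67, 7.7)
z0 (array([281., 247.]), 537, 77, 49, 37, 9.3)
z0 (array([288., 206.]), 642, 58, 49, 38, 4.0)
z0 (array([381., 219.]), 608, -176, 119, 84, -3.1)
z0 (array([427., 214.]), 621, -296, 115, 82, -0.3)
z0 (array([333., 209.]), 635, -58, 116, 84, -0.2)
z0 (array([360., 167.]), 742, -126, 53, 23, -1.4)
z0 (array([290., 148.]), 794, 52, 38, 37, 44.0)
z0 (array([360., 146.]), 799, -129, 40, 21, -1.2)
z12 (array([380., 285.]), 442, -169, 101, 66, -14.1)
z12 (array([429., 278.]), 457, -289, 102, 67, 7.7)
z20 (array([288., 292.]), 423, 60, 46, 37, -0.3)
z20 (array([281., 247.]), 535, 76, 48, 37, 9.3)
z20 (array([288., 206.]), 639, 58, 48, 37, 4.0)
z20 (array([360., 167.]), 738, -124, 52, 23, -1.4)
z20 (array([290., 148.]), 788, 52, 37, 37, 44.0)
z20 (array([360., 146.]), 794, -127, 40, 20, -1.2)
cam [0.42802459 0.04086458 1.37734057]
[[313.2023372  472.69882328]
 [ 46.62902205 428.69493223]
 [311.2513863  261.54552882]
 [192.12455424 261.96173809]]
4 232 [168  78 226] [130   8 200]
kit top [(array([184., 188.]), 678, 311, 241, 206, -83.3)]
pink [(array([189., 235.]), 562, 297, 233, 15, -83.2)]
handle [(array([190., 251.]), 527, 293, 128, 34, 89.8)]
```

Run:
```python
import cv2
i=cv2.imread('pics/top0.png'); cv2.imwrite('pics/c1.png',cv2.resize(i[130:270,120:260],None,fx=4,fy=4,interpolation=cv2.INTER_CUBIC))
```

```text
(no output)
```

View pics/c1.png

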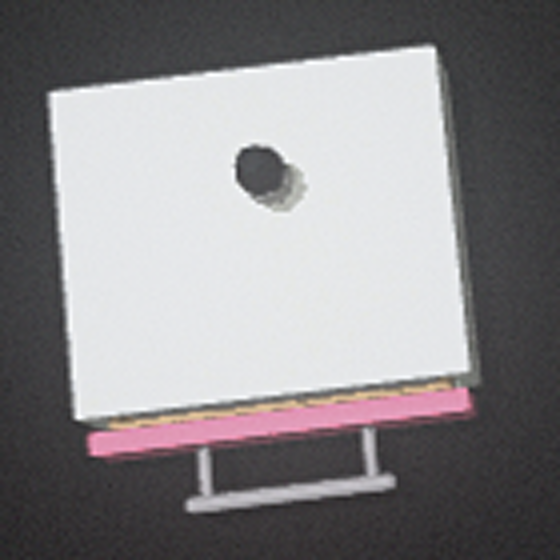

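The crop puts the bar ends at full-image (168.3,256.2) and (217.5,250.2). The kit is yawed about 6.7° and its drawer is slightly ajar.

Run:
```python
from h import *
r=look('top')
a,b=ray(r,(168.0,256.2),.039),ray(r,(217.7,250.2),.039)
print(a,b,(a+b)/2,np.linalg.norm(a-b),np.degrees(np.arctan2(*(b-a)[:2][::-1])))
s=look('side'); print(proj(s,[a,b]))
```

```text
[0.51225759 0.352334   0.039     ] [0.5265149  0.23039647 0.039     ] [0.51938625 0.29136524 0.039     ] 0.12276820637777779 -83.33108257688448
[[206.27791548 353.38076829]
 [250.31946504 303.17576627]]
```

move_arm(
  moves=[0.373,-0.263,0,-1.195,0.03,0.373,-0.263,0,-1.195,0.03,0.373,-0.263,0,-1.195,0.03,0.373,-0.263,0,-1.195,0.03,0.373,-0.263,0,-1.195,0.03,0.373,-0.263,0,-1.195,0.03,0.373,-0.263,0,-1.195,0.03,0.373,-0.263,0,-1.195,0.03,0.373,-0.263,0,-1.195,0.03,0.373,-0.263,0,-1.195,0.03,0.373,-0.263,0,-1.195,0.03,0.373,-0.263,0,-1.195,0.03],
)

```text
clock: 1.25
tcp_pos: [0.5254, 0.2886, 0.2076]
orientation: [0.001, 0.667, 0.745, 0.0]
wrist_force: [-0.6, 0.4, -0.4]
finger_gap: 0.0298
grip_force: 0.0
```

move_arm(
  moves=[-0.001,-0.001,0,0,0.03,-0.001,-0.001,-0.04,0,0.03,-0.001,-0.001,-0.08,0,0.03,-0.001,-0.001,-0.11,0,0.03,-0.001,-0.001,-0.11,0,0.03,-0.001,-0.001,-0.11,0,0.03],
)

```text
clock: 1.75
tcp_pos: [0.516, 0.2922, 0.0974]
orientation: [-0.001, 0.664, 0.748, -0.002]
wrist_force: [0.6, -0.3, -0.5]
finger_gap: 0.0296
grip_force: 0.0
```

move_arm(
  moves=[0.001,0,-0.02,0,0.03,0.001,0,-0.04,0,0.03,0.001,0,-0.06,0,0.03,0.001,0,-0.07,0,0.03,0.001,0,-0.07,0,0.03,0.001,0,-0.07,0,0.03],
)

```text
clock: 2.25
tcp_pos: [0.5203, 0.2927, 0.0302]
orientation: [0.0, 0.664, 0.748, 0.001]
wrist_force: [-0.1, 0.0, 0.4]
finger_gap: 0.0299
grip_force: 0.0
```

Close on the bar.

move_arm(
  moves=[0,0,0,0,0.02,0,0,0,0,0.008,0,0,0,0,0.005,0,0,0,0,0.005,0,0,0,0,0.005],
  newtons=40,
)

```text
clock: 2.67
tcp_pos: [0.5199, 0.2921, 0.0291]
orientation: [0.0, 0.664, 0.748, 0.0]
wrist_force: [-0.8, -1.1, -0.1]
finger_gap: 0.0053
grip_force: 0.0
```

The gap closed to 5 mm, so the fingers missed the bar. I'll look.

Run:
```python
from h import *
a=look('top')['pixels'][170:290,130:270]; b=look('side')['pixels'][230:380,140:315]
a=cv2.resize(a,(400,343)); b=cv2.resize(b,(400,343))
cv2.imwrite('pics/c2.png',cv2.cvtColor(np.hstack([a,b]),cv2.COLOR_RGB2BGR)); print(env.get_state()['finger_gap'])
```

```text
0.004927645011544621
```

View pics/c2.png

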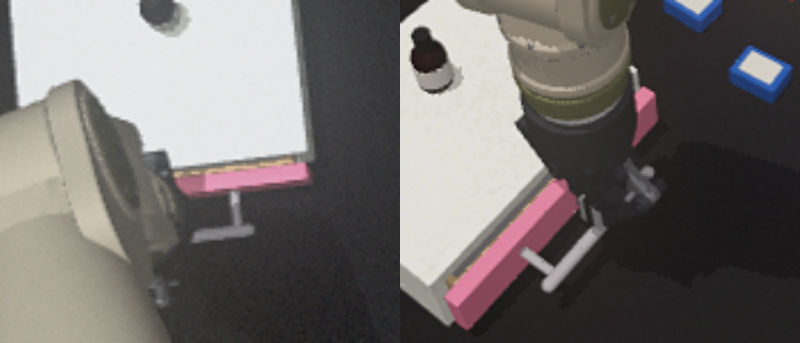

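Run:
```python
from h import *
b=look('side'); t=env.get_state()['tcp_pos']; print(t, proj(b,[t,t-[0,0,.008],[.5194,.2914,.039]]))
p=b['pixels'][240:350,190:320]
cv2.imwrite('pics/c3.png',cv2.cvtColor(cv2.resize(p,None,fx=5,fy=5,interpolation=cv2.INTER_CUBIC),cv2.COLOR_RGB2BGR))
```

```text
[0.51960911 0.29199311 0.0286034 ] [[229.407206   330.1662473 ]
 [229.7914198  332.28593721]
 [229.21844486 327.21611824]]
```

View pics/c3.png

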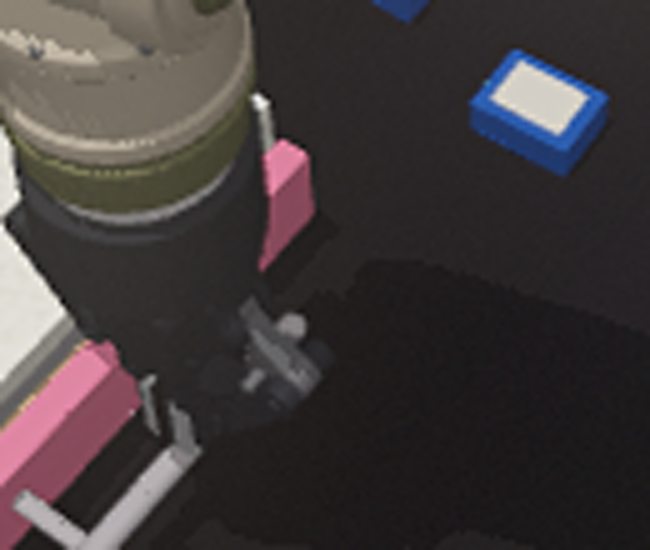

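The bar end is visible at about (301,316) in the crop and the fingertips sit near the bar at (150–190,440). The pads' state is unclear, so I'll do a small test pull.

move_arm(
  moves=[-0.003,0,0,0,0.0,-0.006,-0.001,0,0,0.0,-0.01,-0.001,0,0,0.0,-0.01,-0.001,0,0,0.0],
  newtons=40,
)

```text
clock: 3.15
tcp_pos: [0.5083, 0.2908, 0.0283]
orientation: [-0.0, 0.664, 0.748, -0.001]
wrist_force: [-0.5, -0.4, -0.1]
finger_gap: -0.0001
grip_force: 0.0
```

Run:
```python
from h import *
a=cv2.imread('pics/side0.png')[240:370,170:300]; s=look('side'); b=cv2.cvtColor(s['pixels'],cv2.COLOR_RGB2BGR)[240:370,170:300]
f=lambda i:cv2.resize(i,(400,400),interpolation=cv2.INTER_CUBIC)
cv2.imwrite('pics/c4.png',cv2.convertScaleAbs(np.hstack([f(a),f(b)]),alpha=2,beta=10))
t=look('top')['pixels'].astype(int); m=(t[...,0]-t[...,1]>60); m[:,:]&=True
ys,xs=np.where(m[200:260,205:240]); print('pink top y now',np.median(ys)+200)
t=cv2.imread('pics/top0.png')[...,::-1].astype(int); m=(t[...,0]-t[...,1]>60); ys,xs=np.where(m[200:260,205:240]); print('before',np.median(ys)+200)
print(env.get_state()['tcp_pos'],proj(s,[env.get_state()['tcp_pos']]))
```

```text
pink top y now 231.0
before 231.0
[0.50930448 0.29105192 0.02855138] [[233.65873492 333.31976482]]
```

View pics/c4.png

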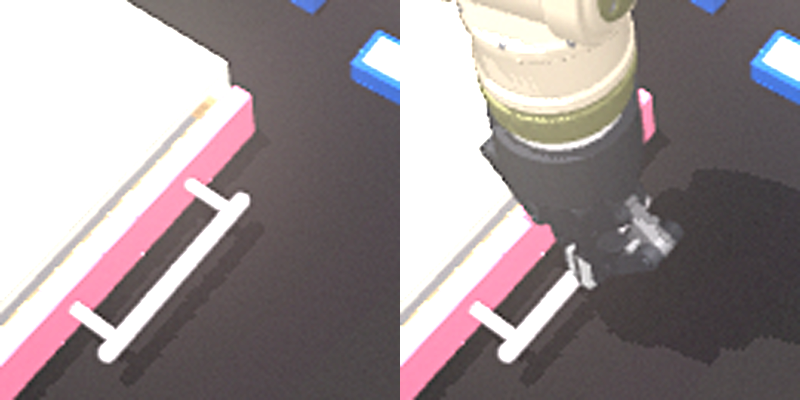

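The drawer has not moved and the pads are fully shut, so the tips are passing above the bar. I'll open, go lower and close again.

move_arm(
  moves=[0,0,0.03,0,0.03,0,0,0.03,0,0.03,0.01,0.001,0.03,0,0.03,0.01,0.001,0.01,0,0.03,0.01,0.001,0.0,0,0.03,0.01,0.001,-0.01,0,0.03,0.01,0.001,-0.014,0,0.03,0.01,0.001,-0.014,0,0.03,0.01,0.001,-0.014,0,0.0,0.01,0.001,-0.014,0,0.0,0.01,0.001,-0.014,0,0.0,0.01,0.001,-0.014,0,0.0],
  newtons=40,
)

```text
clock: 4.25
tcp_pos: [0.5199, 0.2922, 0.015]
orientation: [0.0, 0.664, 0.748, 0.0]
wrist_force: [0.2, 0.1, -1.0]
finger_gap: 0.0086
grip_force: 39.3
```

move_arm(
  moves=[0,0,0,0,0.03,0,0,0,0,0.03,0,0,-0.002,0,0.03,0,0,-0.004,0,0.03,0,0,-0.006,0,0.03,0,0,-0.006,0,0.03],
)

```text
clock: 4.75
tcp_pos: [0.5193, 0.2919, 0.008]
orientation: [-0.0, 0.664, 0.748, -0.0]
wrist_force: [0.2, 0.2, -1.1]
finger_gap: 0.03
grip_force: 0.0
```

move_arm(
  moves=[0,0,0,0,0.0,0,0,0,0,0.0,0,0,0,0,0.0,0,0,0,0,0.0],
)

```text
clock: 5.08
tcp_pos: [0.5197, 0.292, 0.0085]
orientation: [0.0, 0.664, 0.748, 0.0]
wrist_force: [0.1, -0.1, -1.7]
finger_gap: 0.0091
grip_force: 39.0
```

move_arm(
  moves=[-0.01,-0.0012,0,0,0,-0.02,-0.0023,0,0,0,-0.03,-0.0035,0,0,0,-0.04,-0.0047,0,0,0,-0.05,-0.0059,0,0,0,-0.06,-0.007,0,0,0,-0.07,-0.0082,0,0,0,-0.08,-0.0094,0,0,0,-0.09,-0.0106,0,0,0,-0.1,-0.0117,0,0,0,-0.11,-0.0129,0,0,0,-0.12,-0.0141,0,0,0],
)

```text
clock: 6.08
tcp_pos: [0.3986, 0.2777, 0.0085]
orientation: [0.0, 0.664, 0.748, -0.0]
wrist_force: [2.0, -2.0, -1.2]
finger_gap: 0.0097
grip_force: 40.2
```

move_arm(
  moves=[-0.004,-0.0005,0,0,0,-0.008,-0.001,0,0,0,-0.012,-0.0014,0,0,0,-0.016,-0.0019,0,0,0,-0.016,-0.0019,0,0,0],
)

```text
clock: 6.5
tcp_pos: [0.3826, 0.2758, 0.0085]
orientation: [-0.0, 0.664, 0.748, -0.0]
wrist_force: [-1.1, -1.9, 0.8]
finger_gap: 0.0091
grip_force: 40.5
```

move_arm(
  moves=[-0.003,-0.0004,0,0,0,-0.006,-0.0007,0,0,0,-0.009,-0.001,0,0,0,-0.009,-0.001,0,0,0],
)

```text
clock: 6.83
tcp_pos: [0.3784, 0.2753, 0.0086]
orientation: [0.003, 0.665, 0.747, 0.002]
wrist_force: [10.7, -2.5, -11.9]
finger_gap: 0.0088
grip_force: 39.5
```

Run:
```python
from h import *
print(env.get_state()['wrist_force'])
a=look('top')['pixels'][160:360,110:310]; b=look('side')['pixels'][200:400,120:320]
cv2.imwrite('pics/c5.png',cv2.cvtColor(cv2.resize(np.hstack([a,b]),(800,400),interpolation=cv2.INTER_CUBIC),cv2.COLOR_RGB2BGR))
```

```text
[ 10.72043033  -2.4685265  -11.86338854]
```

View pics/c5.png

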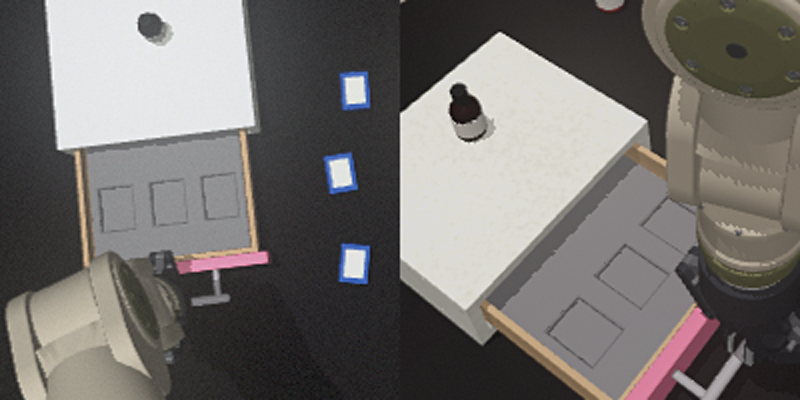

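Drawer is at its stop (about 10 N resistance). Pockets appear at full-image (169,264.5), (194.5,261) and (220.5,258). Release the handle.

move_arm(
  moves=[0.004,0.0005,0,0,0,0.004,0.0005,0,0,0.03,0.004,0.0005,0,0,0.03,0.004,0.0005,0,0,0.03,0.004,0.0005,0.04,0,0.03,0.004,0.0005,0.08,0,0.03,0.004,0.0005,0.12,0,0.03,0.004,0.0005,0.15,0,0.03,0.03,-0.04,0.15,0.12,0.05,0.045,-0.08,0.15,0.24,0.05,0.045,-0.12,0.15,0.36,0.05,0.045,-0.16,0.15,0.48,0.05],
)

```text
clock: 7.93
tcp_pos: [0.4195, 0.1418, 0.159]
orientation: [0.001, 0.49, 0.872, 0.001]
wrist_force: [0.5, -1.3, -0.1]
finger_gap: 0.0501
grip_force: 0.0
```

move_arm(
  moves=[0,-0.03,0,0.12,0.05,0,-0.055,0,0.24,0.05,0,-0.055,0,0.36,0.05,0,-0.055,0,0.48,0.05,0,-0.055,0,0.6,0.05,0,-0.055,0,0.72,0.05,0,-0.055,0,0.84,0.05,0,-0.055,0,0.96,0.05,0,-0.055,0,0.967,0.05,0,-0.055,0,0.967,0.05],
)

```text
clock: 8.77
tcp_pos: [0.4185, 0.0878, 0.1586]
orientation: [-0.0, 0.033, 0.999, 0.0]
wrist_force: [1.2, 0.1, 0.2]
finger_gap: 0.0501
grip_force: 0.0
```

Run:
```python
from h import *
print(env.get_state()['tcp_pos'],env.get_state()['orientation'])
r=look('top'); find(r)
a=r['pixels'][230:300,140:260]
cv2.imwrite('pics/c6.png',cv2.cvtColor(cv2.resize(a,None,fx=6,fy=6,interpolation=cv2.INTER_CUBIC),cv2.COLOR_RGB2BGR))
```

```text
[0.41854823 0.08776891 0.1586124 ] [-1.77426504e-05  3.33157647e-02  9.99444843e-01  2.54595195e-04]
z0 (array([273., 334.]), 331, 93, 331, 138, 0.5)
z0 (array([380., 285.]), 442, -171, 102, 67, -14.1)
z0 (array([429., 278.]), 458, -292, 102, 67, 7.5)
z0 (array([281., 247.]), 537, 77, 49, 38, 9.3)
z0 (array([288., 206.]), 643, 58, 49, 36, -0.1)
z0 (array([381., 219.]), 608, -176, 119, 84, -3.7)
z0 (array([427., 214.]), 621, -296, 115, 82, -0.3)
z0 (array([333., 209.]), 635, -58, 116, 84, -0.2)
z0 (array([360., 167.]), 742, -126, 53, 23, -1.2)
z0 (array([290., 148.]), 794, 52, 38, 37, 44.0)
z0 (array([360., 146.]), 799, -129, 40, 21, -1.2)
z12 (array([380., 285.]), 442, -169, 101, 66, -14.1)
z12 (array([429., 278.]), 457, -289, 102, 67, 7.5)
z20 (array([281., 247.]), 535, 76, 48, 37, 9.3)
z20 (array([288., 206.]), 640, 58, 48, 35, -0.1)
z20 (array([360., 167.]), 738, -124, 52, 23, -1.2)
z20 (array([290., 148.]), 788, 52, 37, 37, 44.0)
z20 (array([360., 146.]), 794, -127, 40, 20, -1.2)
```

View pics/c6.png

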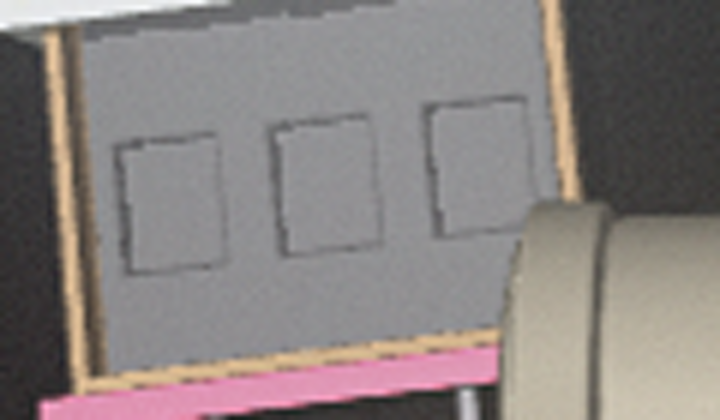

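move_arm(
  moves=[0.0045,-0.028,0,0.03,0.06,0.0045,-0.028,-0.04,0.04,0.06,0.0045,-0.028,-0.08,0.04,0.06,0.0045,-0.028,-0.12,0.04,0.06,0.0045,-0.028,-0.15,0.04,0.06,0.0045,-0.028,-0.155,0.04,0.06,0.0045,-0.028,-0.155,0.04,0.06,0.0045,-0.028,-0.155,0.04,0.06],
)

```text
clock: 9.48
tcp_pos: [0.424, 0.0595, 0.0046]
orientation: [0.0, 0.013, 1.0, 0.0]
wrist_force: [1.6, -0.4, -0.2]
finger_gap: 0.0599
grip_force: 0.0
```

Run:
```python
from h import *
r=look('top')
P=[ray(r,p,.030) for p in [(168.5,264),(194.25,260.8),(220.2,257.5)]]
for p in P: print(p)
print(np.linalg.norm(P[0]-P[1]),np.linalg.norm(P[2]-P[1]),np.degrees(np.arctan2(*(P[0]-P[2])[:2][::-1]))-90)
u=np.array([.993,.117]);print('from handle (.3786,.2753):',np.array([.3786,.2753])+.117*u)
b=look('side')['pixels'][200:330,260:400]
cv2.imwrite('pics/c7.png',cv2.convertScaleAbs(cv2.cvtColor(cv2.resize(b,None,fx=5,fy=5,interpolation=cv2.INTER_CUBIC),cv2.COLOR_RGB2BGR),alpha=1.8))
```

```text
[0.49362798 0.35261935 0.03      ]
[0.50126849 0.28916872 0.03      ]
[0.50915636 0.22520217 0.03      ]
0.0639089979724972 0.0644510495288859 6.9483904602275
from handle (.3786,.2753): [0.494781 0.288989]
```

View pics/c7.png

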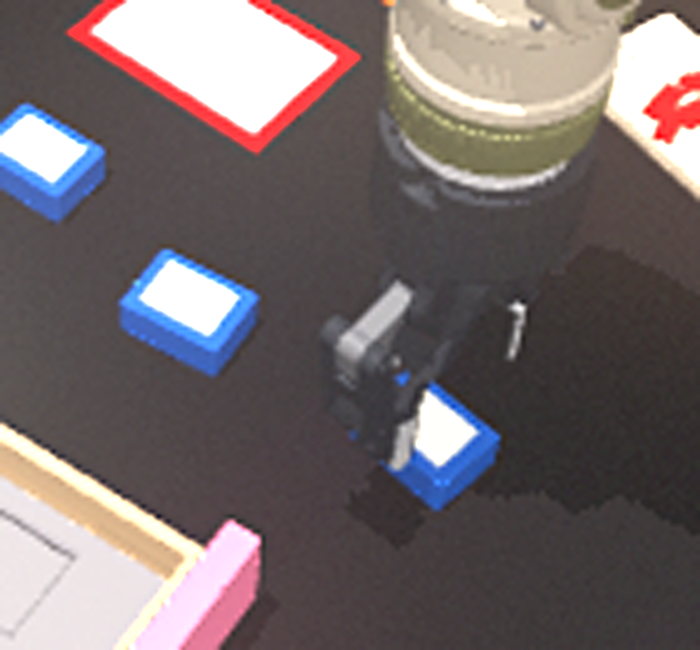

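The tips hang roughly 20 mm above the table at TCP z = 0.005. I'll probe lower while cross-checking the pocket positions.

move_arm(
  moves=[0,0.0,-0.004,0,0.06,0,0.0,-0.008,0,0.06,0,0,-0.012,0,0.06,0,0,-0.012,0,0.06],
)

```text
clock: 9.92
tcp_pos: [0.423, 0.0595, -0.0088]
orientation: [-0.0, 0.012, 1.0, 0.0]
wrist_force: [-0.6, 0.3, 0.2]
finger_gap: 0.06
grip_force: 0.0
```

Run:
```python
from h import *
r=look('top')
print('body edge',ray(r,(194.5,228.5),.07), 'front inner top', [ray(r,(140+x/6,230+y/6),.057) for x,y in((300,362),(300,385))])
t=r['pixels'].astype(int); m=(t[...,0]-t[...,1]>60)&(t[...,2]>60); m[:,:130]=0;m[:,280:]=0;m[:240]=0
print(rects(r,m,.057,60))
```

```text
body edge [0.57680503 0.2829532  0.07      ] front inner top [array([0.42926323, 0.29280612, 0.057     ]), array([0.42018545, 0.29258985, 0.057     ])]
[(array([195., 293.]), 422, 281, 232, 14, -83.3)]
```

move_arm(
  moves=[0,0.0,-0.003,0,0.06,0,0.0,-0.006,0,0.06,0,0,-0.006,0,0.06,0,0,-0.006,0,0.06],
)

```text
clock: 10.3
tcp_pos: [0.423, 0.0595, -0.0147]
orientation: [-0.0, 0.012, 1.0, 0.0]
wrist_force: [0.3, 0.5, -0.6]
finger_gap: 0.0599
grip_force: 0.0
```

Run:
```python
from h import *
r=look('side')
print(ray(r,(236.5,338),.03),ray(r,(212.5,366),.03))
b=r['pixels'][250:320,310:380]
cv2.imwrite('pics/c8.png',cv2.convertScaleAbs(cv2.cvtColor(cv2.resize(b,None,fx=8,fy=8,interpolation=cv2.INTER_CUBIC),cv2.COLOR_RGB2BGR),alpha=1.8))
```

```text
[0.49819205 0.29435543 0.03      ] [0.4910457 0.3581302 0.03     ]
```

View pics/c8.png

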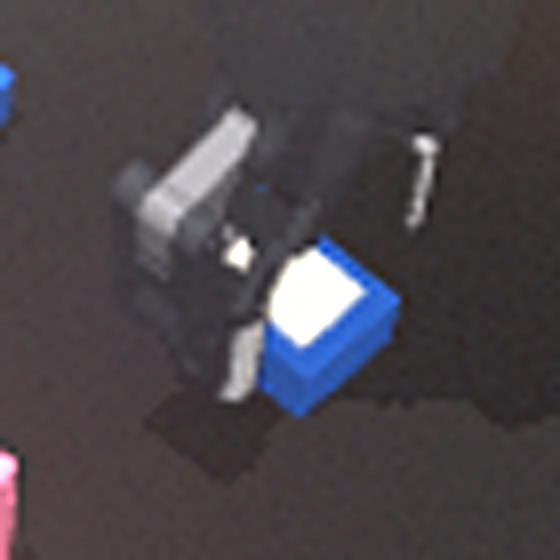

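move_arm(
  moves=[0,0,0,0,0.045,0,0,0,0,0.03,0,0,0,0,0.03,0,0,0,0,0.03,0,0,0,0,0.03,0,0,0,0,0.03],
  newtons=40,
)

```text
clock: 10.85
tcp_pos: [0.4236, 0.0595, -0.0141]
orientation: [0.0, 0.012, 1.0, 0.0]
wrist_force: [0.3, -0.4, 6.1]
finger_gap: 0.0348
grip_force: 40.4
```

move_arm(
  moves=[0,0,0,0,0.05,0,0,0.004,0,0.05,0,0,0.009,0,0.05,0,0,0.009,0,0.05,0,0,0.009,0,0.04,0,0,0.009,0,0.03,0,0,0.009,0,0.03,0,0,0.009,0,0.03,0,0,0.009,0,0.03,0,0,0.009,0,0.03],
  newtons=50,
)

```text
clock: 11.68
tcp_pos: [0.4236, 0.0595, -0.0048]
orientation: [0.0, 0.012, 1.0, 0.0]
wrist_force: [-1.1, -0.1, 8.9]
finger_gap: 0.0321
grip_force: 48.8
```

move_arm(
  moves=[0,0,0.01,0,0.03,0,0,0.03,0,0.03,0,0,0.06,0,0.03,0,0,0.09,0,0.03,0,0,0.11,0,0.03,0,0,0.11,0,0.03],
)

```text
clock: 12.18
tcp_pos: [0.4263, 0.0594, 0.1085]
orientation: [0.004, 0.012, 1.0, -0.0]
wrist_force: [1.0, 0.6, -0.8]
finger_gap: 0.0322
grip_force: 49.6
```

Run:
```python
from h import *
print({k:env.get_state()[k] for k in('tcp_pos','wrist_force','finger_gap','grip_force')})
r=look('side');b=r['pixels'][190:320,280:420]
find(look('top'))
cv2.imwrite('pics/c9.png',cv2.convertScaleAbs(cv2.cvtColor(cv2.resize(b,None,fx=5,fy=4.6,interpolation=cv2.INTER_CUBIC),cv2.COLOR_RGB2BGR),alpha=1.8))
```

```text
{'tcp_pos': array([0.42630983, 0.05935479, 0.10849631]), 'wrist_force': array([ 0.97773669,  0.62195374, -0.83569511]), 'finger_gap': 0.03217515366723552, 'grip_force': 49.64082598686218}
z0 (array([380., 285.]), 442, -171, 102, 67, -14.1)
z0 (array([283., 334.]), 333, 72, 336, 179, -0.7)
z0 (array([429., 278.]), 458, -292, 102, 67, 7.5)
z0 (array([281., 247.]), 537, 77, 50, 37, 9.3)
z0 (array([288., 206.]), 642, 58, 52, 36, -0.1)
z0 (array([381., 219.]), 608, -176, 119, 84, -3.2)
z0 (array([427., 214.]), 621, -296, 115, 82, -0.3)
z0 (array([333., 209.]), 635, -58, 116, 83, -0.2)
z0 (array([360., 167.]), 742, -126, 53, 23, -1.4)
z0 (array([290., 148.]), 795, 51, 40, 34, -0.3)
z0 (array([360., 146.]), 799, -129, 40, 21, -1.2)
z12 (array([380., 285.]), 442, -169, 101, 66, -14.1)
z12 (array([429., 278.]), 457, -289, 101, 67, 7.5)
z20 (array([281., 247.]), 536, 76, 49, 37, 9.3)
z20 (array([288., 206.]), 638, 58, 51, 35, -0.1)
z20 (array([360., 167.]), 738, -124, 52, 23, -1.4)
z20 (array([290., 148.]), 790, 51, 39, 33, -0.3)
z20 (array([360., 146.]), 794, -127, 40, 20, -1.2)
```

View pics/c9.png

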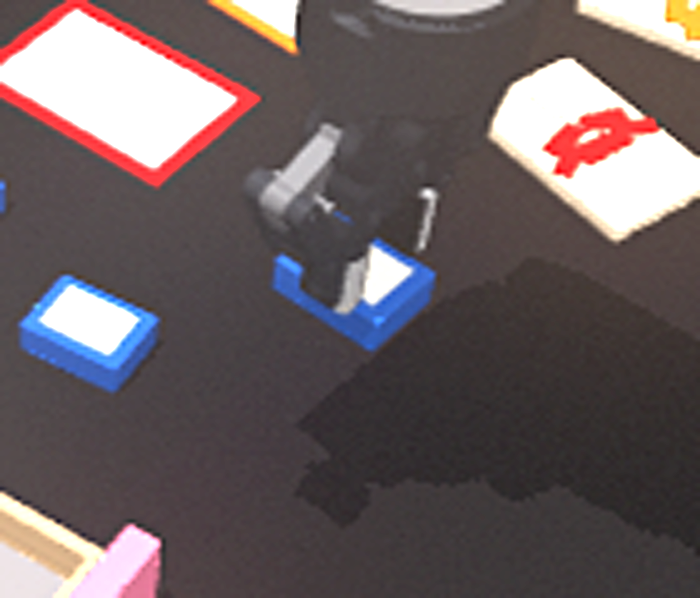

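The cassette is held level by its upper 10 mm. The pocket estimates agree: about (.494,.3527), (.5015,.289) and (.509,.2253), with yaw 6.8°. Carry it to pocket 0.

move_arm(
  moves=[0.01,0.03,0,0.02,0.03,0.02,0.06,0,0.04,0.03,0.028,0.095,0,0.06,0.03,0.036,0.13,0,0.08,0.03,0.044,0.165,0,0.1,0.03,0.052,0.2,0,0.12,0.03,0.06,0.235,0,0.143,0.03,0.066,0.265,0,0.143,0.03,0.069,0.283,0,0.143,0.03,0.0705,0.293,0,0.143,0.03,0.0705,0.293,0,0.143,0.03,0.0705,0.293,0,0.143,0.03],
)

```text
clock: 13.28
tcp_pos: [0.4927, 0.3516, 0.1029]
orientation: [-0.001, -0.06, 0.998, -0.001]
wrist_force: [0.0, 0.0, -1.2]
finger_gap: 0.0321
grip_force: 49.7
```

move_arm(
  moves=[0,0,0,0,0.03,0,0,-0.02,0,0.03,0,0,-0.04,0,0.03,0,0,-0.055,0,0.03,0,0,-0.065,0,0.03,0,0,-0.065,0,0.03,0,0,-0.065,0,0.03],
)

```text
clock: 13.87
tcp_pos: [0.4936, 0.3514, 0.0395]
orientation: [-0.0, -0.059, 0.998, -0.0]
wrist_force: [-0.6, -0.1, -0.0]
finger_gap: 0.0321
grip_force: 49.7
```

move_arm(
  moves=[0,0.001,-0.004,0,0.03,0,0.001,-0.008,0,0.03,0,0.001,-0.012,0,0.03,0,0.001,-0.015,0,0.03,0,0.001,-0.018,0,0.03,0,0.001,-0.0205,0,0.03,0,0.001,-0.0215,0,0.03,0,0.001,-0.0215,0,0.03],
)

```text
clock: 14.53
tcp_pos: [0.495, 0.3537, 0.0193]
orientation: [0.001, -0.059, 0.998, 0.0]
wrist_force: [0.0, -2.0, 6.4]
finger_gap: 0.0324
grip_force: 52.6
```

move_arm(
  moves=[0,0,0.0005,0,0.04,0,0,0.0005,0,0.046,0,0,0.0005,0,0.046,0,0,0.03,0,0.046,0,0,0.06,0,0.046,0,0,0.085,0,0.046,0.02,-0.035,0.085,0,0.05,0.03,-0.075,0.085,0,0.05,0.03,-0.115,0.085,0,0.05,0.035,-0.155,0.085,0,0.05,0.0385,-0.195,0.085,0,0.05,0.0385,-0.235,0.085,0,0.055],
)

```text
clock: 15.53
tcp_pos: [0.5326, 0.1167, 0.1028]
orientation: [0.0, -0.06, 0.998, 0.0]
wrist_force: [1.1, -0.4, 0.3]
finger_gap: 0.0549
grip_force: 0.0
```

move_arm(
  moves=[0,-0.038,0,0.043,0.055,0,-0.041,0,0.043,0.055,0,-0.041,0,0.043,0.055],
)

```text
clock: 15.78
tcp_pos: [0.5322, 0.0753, 0.1028]
orientation: [-0.0, -0.079, 0.997, 0.0]
wrist_force: [0.1, 0.1, -0.3]
finger_gap: 0.055
grip_force: 0.0
```

```bash
cat >> h.py <<'E'
def sq(r,box,z):  # blue cassettes in box (u0,v0,u1,v1), upscaled for subpixel
    u0,v0,u1,v1=box; p=r['pixels'][v0:v1,u0:u1]; k=8
    p=cv2.resize(p,None,fx=k,fy=k,interpolation=cv2.INTER_CUBIC).astype(int)
    m=(p[...,2]-p[...,0]>45).astype(np.uint8)
    for c in cv2.findContours(m,cv2.RETR_EXTERNAL,cv2.CHAIN_APPROX_NONE)[0]:
        if cv2.contourArea(c)<60*k*k/2: continue
        w=np.array([ray(r,((q[0]+.5)/k-.5+u0,(q[1]+.5)/k-.5+v0),z)[:2] for q in c[::3,0]],np.float32)
        (x,y),(a,b),th=cv2.minAreaRect(w*1000)
        if a<b:a,b,th=b,a,th+90
        print('blue',round(x,1),round(y,1),round(a,1),round(b,1),round((th+90)%180-90,1))
E
python3 - <<'E'
from h import *
print(env.get_state()['tcp_pos'],env.get_state()['orientation'],env.get_state()['wrist_force'])
r=look('top'); sq(r,(140,230,245,300),.044); sq(r,(262,180,305,320),.02)
a=r['pixels'][180:310,130:310]
cv2.imwrite('pics/c10.png',cv2.cvtColor(cv2.resize(a,None,fx=4,fy=4,interpolation=cv2.INTER_CUBIC),cv2.COLOR_RGB2BGR))
E
```

```text
[0.53222626 0.07525476 0.10283661] [-2.34220236e-04 -7.85002938e-02  9.96914059e-01  8.86889060e-05] [ 0.08527852  0.08711798 -0.33094481]
blue 498.0 352.4 48.5 36.9 7.0
```

View pics/c10.png

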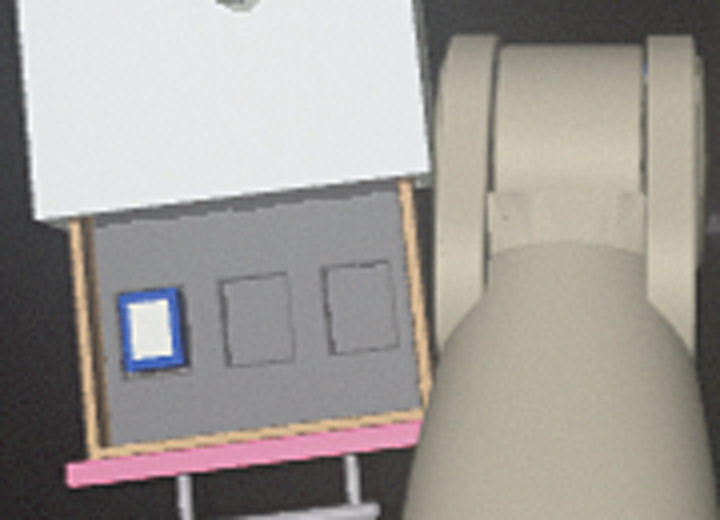

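Cassette A is in pocket 0, square at 7.0° and the right size. Now cassette B.

move_arm(
  moves=[0.004,0.001,-0.03,0.005,0.055,0.004,0.001,-0.06,0.005,0.055,0.004,0.001,-0.085,0.005,0.055,0.004,0.001,-0.1,0.005,0.055,0.004,0.001,-0.1075,0.005,0.055,0.004,0.001,-0.1075,0.005,0.055,0.004,0.001,-0.1075,0.005,0.042,0.004,0.001,-0.1075,0.005,0.03,0.004,0.001,-0.1075,0.005,0.03,0.004,0.001,-0.1075,0.005,0.03,0.004,0.001,-0.1075,0.005,0.03,0.004,0.001,-0.1075,0.005,0.03],
  newtons=40,
)

```text
clock: 16.83
tcp_pos: [0.5374, 0.0786, -0.0032]
orientation: [0.001, -0.083, 0.997, 0.0]
wrist_force: [-0.1, 1.2, 6.0]
finger_gap: 0.03
grip_force: 2.9
```

move_arm(
  moves=[0,0,0,0,0.015,0,0,0,0,0.015,0,0,0,0,0.015,0,0,0,0,0.015],
  newtons=40,
)

```text
clock: 17.17
tcp_pos: [0.5383, 0.0785, -0.0025]
orientation: [0.002, -0.083, 0.997, 0.0]
wrist_force: [-0.0, 1.2, 9.5]
finger_gap: 0.0152
grip_force: 5.0
```

The tips slid over the cassette's top edge. Reopen, go lower and close again.

move_arm(
  moves=[0,0,0.01,0,0.06,0,0,0.015,0,0.06,0,0,0.015,0,0.06,0,0,0.005,0,0.06,0,0,-0.002,0,0.06,0,0,-0.004,0,0.06,0,0,-0.004,0,0.06,0,0,-0.004,0,0.045,0,0,-0.004,0,0.03,0,0,-0.004,0,0.025,0,0,-0.004,0,0.025,0,0,-0.004,0,0.025],
  newtons=30,
)

```text
clock: 18.17
tcp_pos: [0.5364, 0.0785, -0.0083]
orientation: [0.0, -0.083, 0.997, 0.0]
wrist_force: [0.8, -0.1, -0.9]
finger_gap: 0.0354
grip_force: 29.9
```

move_arm(
  moves=[0,0,0,0,0.02,0,0,0.02,0,0.02,0,0,0.05,0,0.02,0,0,0.08,0,0.02,0,0,0.1,0,0.02,-0.005,0.03,0.108,-0.02,0.02,-0.012,0.065,0.108,-0.047,0.02,-0.018,0.1,0.108,-0.047,0.02,-0.025,0.135,0.108,-0.047,0.02,-0.03,0.17,0.108,-0.047,0.02,-0.0355,0.2,0.108,-0.047,0.02,-0.0355,0.2105,0.108,-0.047,0.02],
  newtons=40,
)

```text
clock: 19.17
tcp_pos: [0.4994, 0.2927, 0.0996]
orientation: [-0.0, -0.062, 0.998, 0.001]
wrist_force: [0.4, 0.5, -1.2]
finger_gap: 0.0343
grip_force: 43.5
```

move_arm(
  moves=[0,0,0,0,0.02,0,0,-0.02,0,0.02,0,0,-0.04,0,0.02,0,0,-0.055,0,0.02,0,0,-0.065,0,0.02,0,0,-0.065,0,0.02,0,0,-0.065,0,0.02],
)

```text
clock: 19.75
tcp_pos: [0.5007, 0.288, 0.0343]
orientation: [-0.001, -0.059, 0.998, -0.0]
wrist_force: [-0.8, -0.1, -0.8]
finger_gap: 0.0347
grip_force: 43.5
```

move_arm(
  moves=[0,0.001,-0.004,0,0.02,0,0.001,-0.008,0,0.02,0,0.001,-0.011,0,0.02,0,0.001,-0.014,0,0.02,0,0.001,-0.017,0,0.02,0,0.001,-0.019,0,0.02,0,0.001,-0.0195,0,0.02,0,0.001,-0.0195,0,0.02],
)

```text
clock: 20.42
tcp_pos: [0.5013, 0.2901, 0.0156]
orientation: [0.001, -0.06, 0.998, 0.0]
wrist_force: [-0.8, 0.2, 2.8]
finger_gap: 0.0344
grip_force: 43.9
```

move_arm(
  moves=[0,0,0.0005,0,0.042,0,0,0.0005,0,0.046,0,0,0.0005,0,0.046,0,0,0.03,0,0.046,0,0,0.06,0,0.046,0,0,0.09,0,0.046,0.02,-0.035,0.09,0,0.05,0.04,-0.07,0.09,0,0.05,0.06,-0.105,0.09,-0.02,0.055,0.08,-0.14,0.09,-0.04,0.06,0.1,-0.175,0.09,-0.06,0.06,0.12,-0.205,0.09,-0.08,0.06],
)

```text
clock: 21.42
tcp_pos: [0.6214, 0.0827, 0.105]
orientation: [-0.0, -0.019, 1.0, -0.0]
wrist_force: [0.1, 1.0, 0.3]
finger_gap: 0.06
grip_force: 0.0
```

move_arm(
  moves=[0.0185,-0.026,0,0,0.06,0.0185,-0.026,0,0,0.06,0.0185,-0.026,0,0,0.06],
)

```text
clock: 21.67
tcp_pos: [0.6399, 0.0571, 0.1044]
orientation: [-0.0, -0.018, 1.0, 0.0]
wrist_force: [0.2, 1.3, 0.2]
finger_gap: 0.0602
grip_force: 0.0
```

Run:
```python
from h import *
print(env.get_state()['tcp_pos'],env.get_state()['orientation'],env.get_state()['wrist_force'])
r=look('top'); sq(r,(140,230,245,300),.044); sq(r,(262,180,305,320),.02); find(r)
```

```text
[0.63989623 0.0571189  0.10436974] [-2.86303310e-04 -1.82983086e-02  9.99832516e-01  1.72717144e-04] [0.18330451 1.30364309 0.16719187]
blue 498.2 352.4 48.6 36.9 7.0
blue 503.1 288.7 48.4 36.9 6.5
z0 (array([380., 285.]), 442, -171, 102, 67, -14.1)
z0 (array([429., 278.]), 458, -292, 102, 67, 7.5)
z0 (array([381., 219.]), 608, -176, 119, 84, -3.1)
z0 (array([427., 214.]), 621, -296, 115, 82, -0.3)
z0 (array([360., 167.]), 742, -126, 53, 23, -1.2)
z0 (array([360., 146.]), 799, -129, 40, 21, -1.2)
z0 (array([289., 256.]), 517, 32, 702, 264, 0.5)
z12 (array([380., 285.]), 442, -169, 101, 66, -14.1)
z12 (array([429., 278.]), 457, -289, 102, 67, 7.5)
z20 (array([360., 167.]), 738, -124, 52, 23, -1.2)
z20 (array([360., 146.]), 794, -127, 40, 20, -1.2)
```

move_arm(
  moves=[0,0.001,-0.03,0,0.06,0,0.001,-0.06,0,0.06,0,0.001,-0.09,0,0.06,0,0.001,-0.105,0,0.06,0,0.001,-0.112,0,0.06,0,0.001,-0.112,0,0.06,0,0.001,-0.112,0,0.06,0,0.001,-0.112,0,0.045,0,0.001,-0.112,0,0.03,0,0.001,-0.112,0,0.02,0,0.001,-0.112,0,0.02,0,0.001,-0.112,0,0.02],
  newtons=40,
)

```text
clock: 22.72
tcp_pos: [0.6408, 0.0602, -0.0047]
orientation: [0.002, -0.02, 1.0, 0.0]
wrist_force: [-0.9, 1.1, 5.4]
finger_gap: 0.0324
grip_force: 39.2
```

move_arm(
  moves=[0,0,0,0,0.05,0,0,0,0,0.06,0,0,0,0,0.06,0,0,-0.003,0,0.06,0,0,-0.003,0,0.06],
)

```text
clock: 23.13
tcp_pos: [0.6389, 0.0599, -0.0106]
orientation: [-0.0, -0.02, 1.0, 0.0]
wrist_force: [0.5, -0.1, -0.6]
finger_gap: 0.0598
grip_force: 0.0
```

move_arm(
  moves=[0,0,0,0,0.045,0,0,0,0,0.03,0,0,0,0,0.02,0,0,0,0,0.02,0,0,0,0,0.02],
  newtons=40,
)

```text
clock: 23.55
tcp_pos: [0.6394, 0.0599, -0.0099]
orientation: [0.0, -0.02, 1.0, 0.0]
wrist_force: [0.5, -0.6, 0.4]
finger_gap: 0.0342
grip_force: 39.9
```

move_arm(
  moves=[0,0,0.02,0,0.02,0,0,0.05,0,0.02,0,0,0.08,0,0.02,0,0,0.105,0,0.02,-0.02,0.025,0.118,0.02,0.02,-0.045,0.055,0.118,0.04,0.02,-0.07,0.085,0.118,0.06,0.02,-0.095,0.115,0.118,0.079,0.02,-0.115,0.145,0.118,0.079,0.02,-0.128,0.162,0.118,0.079,0.02,-0.1305,0.1655,0.118,0.079,0.02,-0.1305,0.1655,0.118,0.079,0.02],
)

```text
clock: 24.55
tcp_pos: [0.5078, 0.2266, 0.1081]
orientation: [-0.0, -0.061, 0.998, -0.0]
wrist_force: [-0.3, 0.5, -0.1]
finger_gap: 0.0348
grip_force: 40.0
```

move_arm(
  moves=[0,0,-0.02,0,0.02,0,0,-0.04,0,0.02,0,0,-0.06,0,0.02,0,0,-0.075,0,0.02,0,0,-0.075,0,0.02,0,0,-0.075,0,0.02],
)

```text
clock: 25.05
tcp_pos: [0.5089, 0.2242, 0.0323]
orientation: [-0.001, -0.059, 0.998, -0.0]
wrist_force: [0.6, 0.1, -0.9]
finger_gap: 0.0344
grip_force: 40.0
```

move_arm(
  moves=[0,0.001,-0.004,0,0.02,0,0.001,-0.008,0,0.02,0,0.001,-0.011,0,0.02,0,0.001,-0.014,0,0.02,0,0.001,-0.017,0,0.02,0,0.001,-0.0185,0,0.02,0,0.001,-0.0185,0,0.02],
)

```text
clock: 25.63
tcp_pos: [0.5085, 0.2265, 0.0142]
orientation: [-0.0, -0.059, 0.998, 0.0]
wrist_force: [0.3, 0.4, -0.7]
finger_gap: 0.0344
grip_force: 40.0
```

move_arm(
  moves=[0,0,0.0005,0,0.042,0,0,0.0005,0,0.046,0,0,0.0005,0,0.046,0,0,0.03,0,0.046,0,0,0.06,0,0.046,0,0,0.09,0,0.046,-0.015,-0.035,0.09,0,0.0,-0.03,-0.07,0.09,0,0.0,-0.045,-0.105,0.09,0,0.0,-0.06,-0.14,0.09,0,0.0,-0.06,-0.17,0.09,0,0.0,-0.06,-0.2,0.09,0,0.0],
)

```text
clock: 26.63
tcp_pos: [0.4477, 0.0251, 0.1051]
orientation: [0.0, -0.06, 0.998, -0.0]
wrist_force: [0.7, -0.5, -0.2]
finger_gap: 0.0
grip_force: 0.0
```

Run:
```python
from h import *
print(env.get_state()['tcp_pos'])
r=look('top'); sq(r,(140,230,245,300),.044);find(r)
s=look('side')
a=cv2.resize(r['pixels'][230:310,135:255],(400,267),interpolation=cv2.INTER_CUBIC); b=cv2.resize(s['pixels'][270:390,180:300],(400,400),interpolation=cv2.INTER_CUBIC)
a=np.pad(a,((0,133),(0,0),(0,0)))
cv2.imwrite('pics/c11.png',cv2.cvtColor(np.hstack([a,b]),cv2.COLOR_RGB2BGR))
```

```text
[0.44774973 0.02513941 0.10508189]
blue 498.2 352.4 48.6 36.9 7.0
blue 503.0 288.7 48.4 37.0 7.0
blue 511.1 225.5 48.7 37.0 7.6
z0 (array([380., 285.]), 442, -171, 102, 67, -14.1)
z0 (array([429., 278.]), 458, -292, 102, 67, 7.5)
z0 (array([299., 328.]), 349, 35, 388, 218, -5.5)
z0 (array([381., 219.]), 608, -176, 119, 84, -3.1)
z0 (array([427., 214.]), 621, -296, 115, 82, -0.3)
z0 (array([333., 209.]), 635, -58, 116, 84, -0.2)
z0 (array([360., 167.]), 742, -126, 53, 23, -1.2)
z0 (array([290., 148.]), 795, 51, 40, 34, -0.3)
z0 (array([360., 146.]), 799, -129, 40, 21, -1.2)
z12 (array([380., 285.]), 442, -169, 101, 66, -14.1)
z12 (array([429., 278.]), 457, -289, 101, 67, 7.5)
z20 (array([360., 167.]), 738, -124, 52, 23, -1.2)
z20 (array([290., 148.]), 790, 51, 39, 33, -0.3)
z20 (array([360., 146.]), 794, -127, 40, 20, -1.2)
```

View pics/c11.png

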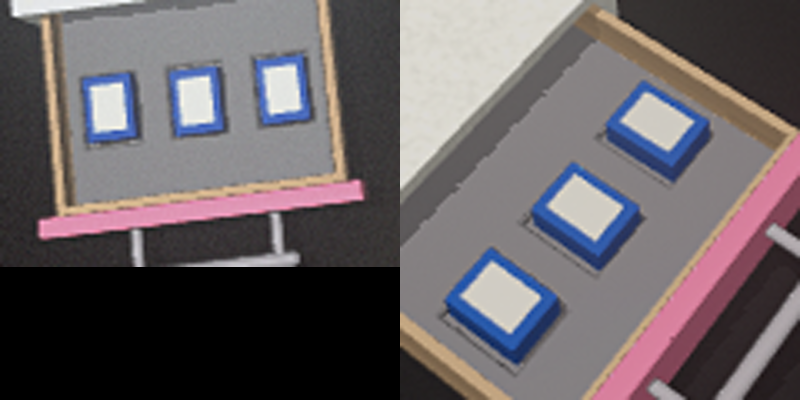

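All three cassettes look seated level and square in the pockets. Now push the drawer home with closed fingers on the bar.

move_arm(
  moves=[-0.02,0.035,0,0,0.0,-0.035,0.07,0,0,0,-0.05,0.105,0,0,0,-0.065,0.14,0,0,0,-0.08,0.175,0,0,0,-0.09,0.21,0,0,0,-0.098,0.24,0,0,0,-0.098,0.249,0,0,0,-0.098,0.249,-0.03,0,0,-0.098,0.249,-0.06,0,0,-0.098,0.249,-0.085,0,0,-0.098,0.249,-0.092,0,0],
)

```text
clock: 27.73
tcp_pos: [0.3482, 0.2745, 0.0095]
orientation: [-0.002, -0.06, 0.998, -0.001]
wrist_force: [0.3, -0.9, 0.2]
finger_gap: -0.0002
grip_force: 0.0
```

move_arm(
  moves=[0.01,0.0012,0,0,0,0.02,0.0023,0,0,0,0.03,0.0035,0,0,0,0.04,0.0047,0,0,0,0.05,0.0059,0,0,0,0.06,0.007,0,0,0,0.07,0.0082,0,0,0,0.08,0.0094,0,0,0,0.09,0.0106,0,0,0,0.1,0.0117,0,0,0,0.11,0.0129,0,0,0,0.12,0.0141,0,0,0],
)

```text
clock: 28.73
tcp_pos: [0.4717, 0.2896, 0.0125]
orientation: [-0.0, -0.059, 0.998, -0.0]
wrist_force: [-1.0, 0.4, 0.4]
finger_gap: 0.0
grip_force: 0.7
```

move_arm(
  moves=[0.008,0.001,0,0,0,0.016,0.0019,0,0,0,0.023,0.0027,0,0,0,0.029,0.0034,0,0,0,0.034,0.004,0,0,0,0.034,0.004,0,0,0],
)

```text
clock: 29.23
tcp_pos: [0.5063, 0.2937, 0.0126]
orientation: [0.001, -0.059, 0.998, 0.0]
wrist_force: [-0.3, 0.4, 0.9]
finger_gap: -0.0002
grip_force: 0.0
```

move_arm(
  moves=[0.003,0.0004,0,0,0,0.006,0.0007,0,0,0,0.009,0.001,0,0,0,0.012,0.0014,0,0,0,0.012,0.0014,0,0,0],
)

```text
clock: 29.65
tcp_pos: [0.5102, 0.2941, 0.012]
orientation: [-0.006, -0.06, 0.998, -0.0]
wrist_force: [-15.4, -1.4, 11.6]
finger_gap: 0.0001
grip_force: 7.8
```

move_arm(
  moves=[-0.012,-0.0014,0,0,0,-0.03,-0.0035,0,0,0,-0.03,-0.0035,0.02,0,0.02,-0.03,-0.0035,0.06,0,0.05,-0.03,-0.0035,0.1,0,0.08,-0.04,-0.04,0.1,-0.05,0.085,-0.05,-0.08,0.1,-0.1,0.085,-0.06,-0.12,0.1,-0.15,0.085,-0.07,-0.16,0.1,-0.2,0.085,-0.076,-0.2,0.1,-0.25,0.085,-0.076,-0.24,0.1,-0.3,0.085,-0.076,-0.28,0.1,-0.365,0.085],
)

```text
clock: 30.65
tcp_pos: [0.4404, 0.0133, 0.1131]
orientation: [0.001, 0.124, 0.992, -0.0]
wrist_force: [1.7, -0.3, -0.4]
finger_gap: 0.0848
grip_force: 0.0
```

Run:
```python
from h import *
print(env.get_state()['tcp_pos'],env.get_state()['orientation'])
r=look('top');find(r)
t=r['pixels'].astype(int); m=(t[...,0]-t[...,1]>60)&(t[...,2]>60); m[:,:130]=0;m[:,280:]=0;m[:210]=0
print('pink now',rects(r,m,.057,60)); 
t=cv2.imread('pics/top0.png')[...,::-1].astype(int);m=(t[...,0]-t[...,1]>60)&(t[...,2]>60); m[:,:130]=0;m[:,280:]=0;m[:210]=0
print('pink start',rects(r,m,.057,60))
```

```text
[0.44035374 0.01334948 0.11312013] [ 8.06320984e-04  1.23665362e-01  9.92323650e-01 -3.70123395e-05]
z0 (array([380., 285.]), 443, -171, 102, 67, -13.9)
z0 (array([429., 278.]), 458, -292, 102, 67, 7.5)
z0 (array([307., 329.]), 344, 17, 378, 215, -5.5)
z0 (array([381., 219.]), 608, -176, 119, 84, -3.4)
z0 (array([427., 214.]), 621, -296, 115, 82, -0.3)
z0 (array([333., 209.]), 635, -58, 116, 84, -0.2)
z0 (array([360., 167.]), 742, -126, 53, 23, -1.2)
z0 (array([290., 148.]), 794, 52, 38, 37, 44.0)
z0 (array([360., 146.]), 799, -129, 40, 21, -1.2)
z12 (array([380., 285.]), 442, -169, 102, 66, -13.9)
z12 (array([429., 278.]), 457, -289, 102, 67, 7.5)
z20 (array([360., 167.]), 738, -124, 52, 23, -1.2)
z20 (array([290., 148.]), 788, 52, 37, 37, 44.0)
z20 (array([360., 146.]), 794, -127, 40, 20, -1.2)
pink now [(array([189., 232.]), 569, 298, 231, 14, -83.3)]
pink start [(array([189., 235.]), 562, 297, 233, 14, -83.2)]
```

Drawer is home (front shifted about 148 mm in camera terms and met a firm stop). Refine the plates and mats at sub-pixel level.

```bash
cat >> h.py <<'E'
def pm(r,pts=None,k=6):
    B=(300,170,470,325); u0,v0,u1,v1=B
    p=cv2.resize(r['pixels'][v0:v1,u0:u1],None,fx=k,fy=k,interpolation=cv2.INTER_CUBIC)
    m=(p.max(2)>105).astype(np.uint8)
    for c in cv2.findContours(m,cv2.RETR_EXTERNAL,cv2.CHAIN_APPROX_NONE)[0]:
        if cv2.contourArea(c)<500*k*k: continue
        q=(c[::3,0]+.5)/k-.5+[u0,v0]
        for z in(0,.012):
            w=np.array([ray(r,x,z)[:2] for x in q],np.float32)*1000
            (x,y),(a,b),th=cv2.minAreaRect(w)
            if a<b:a,b,th=b,a,th+90
            print('z',z,round(x,1),round(y,1),round(a,1),round(b,1),round((th+90)%180-90,1))
E
python3 - <<'E'
from h import *
pm(look('top'))
E
```

```text
z 0 444.2 -168.8 102.0 66.5 -14.1
z 0.012 444.1 -166.9 101.1 65.9 -14.1
z 0 459.7 -290.4 102.3 66.8 7.8
z 0.012 459.4 -287.5 101.4 66.2 7.8
z 0 441.7 -40.4 193.7 140.2 -0.3
z 0.012 441.6 -39.7 192.0 139.0 -0.3
z 0 610.3 -174.1 118.7 82.7 -3.0
z 0.012 608.7 -172.2 117.7 82.0 -3.0
z 0 624.0 -293.9 116.3 81.0 -0.4
z 0.012 622.3 -291.0 115.3 80.3 -0.4
z 0 637.6 -54.9 117.9 82.5 1.3
z 0.012 635.8 -54.0 116.9 81.8 1.3
```

move_arm(
  moves=[0,-0.04,0,0,0.085,0,-0.08,0,0,0.085,0,-0.12,0,0,0.085,0,-0.16,0,0,0.085,0,-0.182,0,0,0.085,0,-0.182,0,0,0.085,0,-0.182,-0.03,0,0.085,0,-0.182,-0.03,0,0.085],
)

```text
clock: 31.42
tcp_pos: [0.4387, -0.1653, 0.0794]
orientation: [-0.002, 0.123, 0.992, 0.001]
wrist_force: [-1.9, 1.6, -1.2]
finger_gap: 0.0853
grip_force: 0.0
```

move_arm(
  moves=[0.004,-0.002,-0.03,0,0.085,0.004,-0.002,-0.06,0,0.085,0.004,-0.002,-0.08,0,0.085,0.004,-0.002,-0.09,0,0.085,0.004,-0.002,-0.095,0,0.085,0.004,-0.002,-0.095,0,0.085,0.004,-0.002,-0.095,0,0.085],
)

```text
clock: 32.0
tcp_pos: [0.4453, -0.1685, -0.0117]
orientation: [0.0, 0.122, 0.993, 0.0]
wrist_force: [0.3, -0.2, 0.4]
finger_gap: 0.0848
grip_force: 0.0
```

move_arm(
  moves=[-0.001,0.001,-0.004,0,0.08,-0.001,0.001,-0.004,0,0.072,-0.001,0.001,-0.004,0,0.064,-0.001,0.001,-0.004,0,0.05,-0.001,0.001,-0.004,0,0.05,-0.001,0.001,-0.004,0,0.05,-0.001,0.001,-0.004,0,0.05],
  newtons=25,
)

```text
clock: 32.58
tcp_pos: [0.446, -0.1689, -0.0139]
orientation: [0.002, 0.123, 0.992, -0.0]
wrist_force: [-1.3, 2.2, 16.1]
finger_gap: 0.0505
grip_force: 8.2
```

The tips rode over the plate top. Reopen and go deeper, since the tips sit higher when wide open.

move_arm(
  moves=[-0.001,0.001,0.008,0,0.05,-0.001,0.001,0.01,0,0.085,-0.001,0.001,0.01,0,0.085,-0.001,0.001,0.01,0,0.085,-0.001,0.001,0.004,0,0.085,-0.001,0.001,0,0,0.085,-0.001,0.001,-0.003,0,0.085,-0.001,0.001,-0.004,0,0.085,-0.001,0.001,-0.004,0,0.085],
)

```text
clock: 33.33
tcp_pos: [0.4422, -0.1667, -0.0213]
orientation: [-0.001, 0.123, 0.992, 0.0]
wrist_force: [0.9, -0.5, -0.1]
finger_gap: 0.085
grip_force: 0.0
```

move_arm(
  moves=[0,0,0,0,0.08,0,0,0,0,0.072,0,0,0,0,0.065,0,0,0,0,0.058,0,0,0,0,0.055,0,0,0,0,0.055],
  newtons=25,
)

```text
clock: 33.83
tcp_pos: [0.443, -0.1671, -0.02]
orientation: [0.0, 0.123, 0.992, -0.0]
wrist_force: [-0.4, 0.9, 4.5]
finger_gap: 0.0632
grip_force: 27.1
```

Gripped at 63 mm. Slide it toward the red mat.

move_arm(
  moves=[0.012,0.007,0,0.02,0.055,0.026,0.015,0,0.04,0.055,0.04,0.023,0,0.06,0.055,0.054,0.031,0,0.08,0.055,0.068,0.039,0,0.1,0.055,0.082,0.047,0,0.12,0.055,0.096,0.056,0,0.14,0.055,0.11,0.064,0,0.16,0.055,0.124,0.072,0,0.18,0.055,0.138,0.08,0,0.2,0.055,0.152,0.088,0,0.22,0.055,0.166,0.096,0,0.24,0.055],
)

```text
clock: 34.83
tcp_pos: [0.6092, -0.0712, -0.02]
orientation: [-0.0, 0.003, 1.0, -0.001]
wrist_force: [-2.9, -1.0, 5.2]
finger_gap: 0.0629
grip_force: 27.2
```

move_arm(
  moves=[0.012,0.007,0,0.013,0.055,0.022,0.013,0,0.013,0.055,0.027,0.016,0,0.013,0.055,0.027,0.016,0,0.013,0.055,0.027,0.016,0,0.013,0.055],
)

```text
clock: 35.25
tcp_pos: [0.6373, -0.0547, -0.0199]
orientation: [0.001, -0.004, 1.0, 0.0]
wrist_force: [2.7, 1.4, 3.1]
finger_gap: 0.063
grip_force: 27.3
```

move_arm(
  moves=[0,0,0,0,0.07,0,0,0,0,0.078,0,0,0,0,0.078,0,0,0.03,0,0.078,0,0,0.06,0,0.078,0,0,0.1,0,0.085,-0.03,-0.02,0.12,0,0.085,-0.06,-0.05,0.12,0.03,0.085,-0.09,-0.08,0.12,0.06,0.085,-0.12,-0.11,0.12,0.09,0.085,-0.15,-0.14,0.12,0.129,0.085,-0.178,-0.17,0.12,0.129,0.085],
)

```text
clock: 36.25
tcp_pos: [0.4571, -0.2239, 0.0993]
orientation: [-0.0, -0.069, 0.998, 0.0]
wrist_force: [0.4, -0.6, -0.6]
finger_gap: 0.0853
grip_force: 0.0
```

```bash
cat >> h.py <<'E'
def centre(r,u,v,cond,z,R=30,k=8):
    # rect of pixels satisfying cond around (u,v)
    p=cv2.resize(r['pixels'][v-R:v+R,u-R:u+R],None,fx=k,fy=k,interpolation=cv2.INTER_CUBIC)
    m=cv2.morphologyEx(cond(p.astype(int)).astype(np.uint8),cv2.MORPH_CLOSE,np.ones((9,9)))
    c=max(cv2.findContours(m,cv2.RETR_EXTERNAL,cv2.CHAIN_APPROX_NONE)[0],key=cv2.contourArea)
    q=(c[::3,0]+.5)/k-.5+[u-R,v-R]
    w=np.array([ray(r,x,z)[:2] for x in q],np.float32)*1000
    (x,y),(a,b),th=cv2.minAreaRect(w)
    if a<b:a,b,th=b,a,th+90
    return [round(float(t),1) for t in(x,y,a,b,(th+90)%180-90)]
E
python3 - <<'E'
from h import *
print(env.get_state()['tcp_pos'],env.get_state()['orientation'])
r=look('top');pm(r)
cream=lambda p:(p.min(2)>110)
print('red plate',centre(r,333,209,cream,.012),'red mat',centre(r,333,209,lambda p:p[...,0]>105,0))
t=cv2.imread('pics/top0.png')[...,::-1]; r0=dict(r,pixels=t); print('start red mat',centre(r0,333,209,lambda p:p[...,0]>105,0),'inner',centre(r0,333,209,cream,0))
print('start orange mat',centre(r0,380,219,lambda p:p[...,0]>105,0,28),'inner',centre(r0,380,219,cream,0,28))
a=r['pixels'][170:300,290:450]
cv2.imwrite('pics/c12.png',cv2.cvtColor(cv2.resize(a,None,fx=4,fy=4,interpolation=cv2.INTER_CUBIC),cv2.COLOR_RGB2BGR))
E
```

```text
[ 0.45709041 -0.2238644   0.09934584] [-3.45596966e-04 -6.88031870e-02  9.97630169e-01  2.19749115e-04]
z 0 467.2 -314.9 253.4 157.6 -3.0
z 0.012 466.9 -311.8 251.2 156.2 -3.0
z 0 610.4 -174.1 118.4 82.7 -3.0
z 0.012 608.9 -172.2 117.4 82.0 -3.0
z 0 624.1 -293.9 116.1 81.0 -0.4
z 0.012 622.4 -291.0 115.1 80.3 -0.4
z 0 637.6 -54.9 117.8 82.5 1.4
z 0.012 635.8 -54.1 116.8 81.8 1.4
red plate [636.3, -54.7, 103.2, 67.4, 0.6] red mat [637.7, -54.9, 118.1, 82.5, 1.5]
start red mat [637.7, -54.9, 118.1, 82.5, 1.3] inner [637.7, -54.8, 102.5, 67.1, 1.5]
start orange mat [610.3, -174.1, 118.6, 82.9, -3.1] inner [610.3, -174.2, 103.2, 67.5, -3.0]
```

Run:
```python
from h import *
s=look('side')['pixels'].astype(int); s0=cv2.imread('pics/side0.png')[...,::-1].astype(int)
for i in(s0,s):
    m=(i[...,0]-i[...,2]>90)&(i[...,1]-i[...,2]>30); m[:170]=0;m[215:]=0;m[:,:390]=0;m[:,450:]=0; y,x=np.where(m); print(len(x),x.mean(),y.mean())
```

```text
144 419.80555555555554 189.53472222222223
141 419.79432624113474 189.6595744680851
```

move_arm(
  moves=[0.001,-0.03,0,0,0.085,0.001,-0.0635,0,0,0.085,0.001,-0.0635,0,0,0.085,0.001,-0.0635,0,0,0.085],
)

```text
clock: 36.68
tcp_pos: [0.4603, -0.2879, 0.0992]
orientation: [-0.0, -0.067, 0.998, 0.0]
wrist_force: [-0.1, 1.1, -0.0]
finger_gap: 0.0851
grip_force: 0.0
```

move_arm(
  moves=[-0.001,0,-0.03,0,0.085,-0.001,0,-0.06,0,0.085,-0.001,0,-0.09,0,0.085,-0.001,0,-0.105,0,0.085,-0.001,0,-0.115,0,0.085,-0.001,0,-0.1195,0,0.085,-0.001,0,-0.1195,0,0.085,-0.001,0,-0.1195,0,0.085],
)

```text
clock: 37.35
tcp_pos: [0.4601, -0.2867, -0.0192]
orientation: [0.0, -0.068, 0.998, -0.0]
wrist_force: [0.2, -0.7, -0.1]
finger_gap: 0.0852
grip_force: 0.0
```

move_arm(
  moves=[0,0,0,0,0.08,0,0,0,0,0.072,0,0,0,0,0.065,0,0,0,0,0.058,0,0,0,0,0.055,0,0,0,0,0.055],
  newtons=25,
)

```text
clock: 37.85
tcp_pos: [0.4601, -0.2873, -0.0186]
orientation: [0.001, -0.068, 0.998, -0.001]
wrist_force: [-1.5, 1.6, 6.2]
finger_gap: 0.0627
grip_force: 26.0
```

move_arm(
  moves=[0.01,0.0075,0,-0.015,0.055,0.022,0.0165,0,-0.03,0.055,0.035,0.026,0,-0.047,0.055,0.048,0.036,0,-0.063,0.055,0.061,0.0455,0,-0.08,0.055,0.074,0.055,0,-0.095,0.055,0.087,0.065,0,-0.111,0.055,0.1,0.075,0,-0.127,0.055,0.113,0.0845,0,-0.143,0.055,0.126,0.094,0,-0.16,0.055,0.137,0.1025,0,-0.175,0.055,0.146,0.109,0,-0.1885,0.055],
)

```text
clock: 38.85
tcp_pos: [0.6065, -0.1781, -0.0186]
orientation: [0.001, 0.027, 1.0, -0.001]
wrist_force: [-3.0, -1.8, 6.5]
finger_gap: 0.0626
grip_force: 26.5
```

move_arm(
  moves=[0.005,0.004,0,0,0.055,0.005,0.004,0,0,0.055,0.005,0.004,0,0,0.055],
)

```text
clock: 39.1
tcp_pos: [0.6124, -0.1736, -0.0186]
orientation: [0.002, 0.026, 1.0, 0.0]
wrist_force: [2.8, 3.4, 5.5]
finger_gap: 0.0621
grip_force: 26.8
```

move_arm(
  moves=[-0.001,0,0,0,0.055,-0.001,0,0,0,0.07,-0.001,0,0,0,0.076,-0.001,0,0,0,0.076,-0.001,0,0.03,0,0.076,-0.001,0,0.06,0,0.076,-0.001,0,0.1,0,0.076,-0.04,0,0.13,0,0.076,-0.08,0,0.15,0,0.076,-0.12,-0.02,0.15,0,0.076,-0.16,-0.05,0.15,0,0.076,-0.2,-0.08,0.15,0,0.076],
)

```text
clock: 40.1
tcp_pos: [0.4311, -0.2371, 0.1304]
orientation: [0.0, 0.025, 1.0, -0.0]
wrist_force: [0.1, -0.8, -0.1]
finger_gap: 0.0763
grip_force: 0.0
```

Run:
```python
from h import *
print(env.get_state()['tcp_pos'],env.get_state()['grip_force'])
r=look('top');pm(r); find(r)
cream=lambda p:(p.min(2)>110)
print('red',centre(r,333,209,cream,.012),'orange',centre(r,380,219,cream,.012,28))
s=look('side')
a=cv2.resize(r['pixels'][130:250,300:420],(400,400),interpolation=cv2.INTER_CUBIC); b=cv2.resize(s['pixels'][150:270,250:370],(400,400),interpolation=cv2.INTER_CUBIC)
cv2.imwrite('pics/c13.png',cv2.cvtColor(np.hstack([a,b]),cv2.COLOR_RGB2BGR))
```

```text
[ 0.43112083 -0.23707434  0.13039243] 0.0
z 0 418.9 -343.3 153.6 95.9 -3.0
z 0.012 419.0 -340.0 152.3 95.1 -3.0
z 0 610.4 -174.1 118.4 82.7 -3.0
z 0.012 608.8 -172.2 117.3 81.9 -3.0
z 0 623.9 -293.8 115.8 81.0 -0.3
z 0.012 622.2 -290.9 114.8 80.3 -0.3
z 0 637.6 -54.9 117.9 82.4 1.3
z 0.012 635.8 -54.1 116.8 81.7 1.3
z0 (array([408., 287.]), 437, -240, 40, 17, 89.8)
z0 (array([458., 326.]), 319, -357, 483, 264, -31.8)
z0 (array([381., 219.]), 608, -176, 119, 84, -2.9)
z0 (array([428., 214.]), 621, -296, 115, 82, -0.3)
z0 (array([333., 209.]), 635, -58, 116, 84, -0.2)
z0 (array([360., 167.]), 742, -126, 53, 23, -1.2)
z0 (array([290., 148.]), 794, 52, 38, 37, 44.0)
z0 (array([360., 146.]), 799, -129, 40, 21, -1.2)
z20 (array([408., 287.]), 437, -236, 39, 17, 89.8)
z20 (array([360., 167.]), 738, -124, 52, 23, -1.2)
z20 (array([290., 148.]), 788, 52, 37, 37, 44.0)
z20 (array([360., 146.]), 794, -127, 40, 20, -1.2)
red [636.3, -54.7, 103.2, 67.4, 0.6] orange [609.4, -173.4, 102.0, 68.6, -4.0]
```

View pics/c13.png

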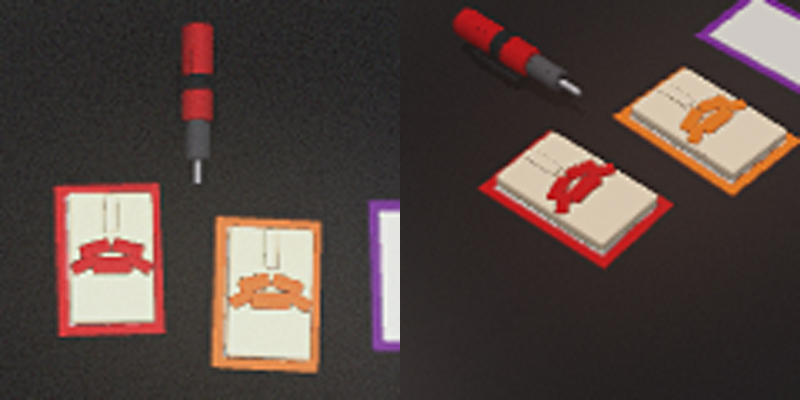

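The last view shows both plates on their own mats, with the borders visible all round and the pen untouched. Handing in.

Run:
```python
from workcell import env
print(env.hand_in())
```

```text
the job is handed in; nothing more can be done
None
```

I handed the job in after about 40 s of robot time: three cassettes are seated in the drawer, which is pushed home, and the red and orange plates are on their matching mats (no purple plate was present). The pen and bottles stayed put and nothing is gripped; the hand-in returned no verdict.

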